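# Bring the torch round on the rotary stand, draw it and light up the unit

## Task

Turn the rotary stand by its upright post until its spring detent catches, with the torch at the front tongue and out from under the metal keeper strip. Then draw the torch up out of its cup, turn it about level and shine its lens end at the middle of the grey equipment unit's front, the whole torch at least 15 cm above the bench; the program finishes while the gripper is still holding it there, still. Leave the stand in its detent and do not disturb the can, the jar or the tape roll.

Things in the scene. Friction and masses are not known exactly. Their poses are not given: they have to be found in the camera images.
- stand: Fixed dark steel base of the rotary stand, 176 mm across, 26 mm high. Origin on the bench under the turntable's axis; z up. At its front, along -x, a light metal tongue 30 mm wide, 12 mm high juts out to 145 mm from the axis. The spring detent's bracket, 40 mm high, stands at +y, 129 to 163 mm from the axis.
- keeper (a point): Middle of the fixed keeper strip, 223 mm above the bench: 18 mm wide, underside 221 mm, top with its arm 230 mm up; it curves at radius 65 mm round the axis over the stand's -y side, from 53 to 103 degrees round from the tongue. Its post, 14 mm thick, stands 130 mm from the axis at 80 degrees.
- turntable: The turntable: steel disc 208 mm across, its top 45 mm above the bench, turning freely about the stand's vertical axis. Origin at the stand's origin; its x axis runs from the torch cup towards the post, z up. At the start it is turned 1.15 to 1.6 rad counter-clockwise from above from the detent, so the cup is under the keeper; turned fully home, its x axis lies along the stand's.
- cup_floor (a point): Centre of the inner floor of the grey cup on the turntable, 50 mm above the bench, 65 mm from the axis; inner diameter 44 mm, outer 50 mm, rim 45 mm above this floor. In the detent the cup lies straight over the front tongue. Turning takes about 1 N at the post, 2 to 3 N into the detent, 4 N out of it, which catches within 0.07 rad; elsewhere it stays where left.
- post_top (a point): Centre of the top of the turntable's upright handle post: plain steel, 16 mm across, 65 mm tall, its top 110 mm above the bench, 85 mm from the axis, opposite the torch cup.
- torch: Black torch with two steel bands, about 0.12 to 0.24 kg, 158 mm long, standing lens down in the cup. Origin at the middle of the lens face; z runs from the lens to the tail, so it shines along -z. Head 40 mm across up to z = 38 mm, tapering to the plain 30 mm round barrel from z = 52 to 155 mm; balance point at about z = 85 mm.
- torch_tail (a point): Middle of the torch's tail end, 158 mm from the lens on its axis.
- unit_front (a point): Middle of the front of the fixed grey equipment unit (large dial there), 160 mm above the bench; the front panel is 380 mm wide and 214 mm tall, from 52 to 266 mm above the bench.
- unit: The fixed equipment unit on its wooden riser, at the robot's left. Origin on the bench; its front faces its own -x, 86 mm from the origin, and is turned about towards the robot's right (-y).
- can: Bystander: plain drink can, 66 mm across, 115 mm tall, loose. Origin at its underside.
- jar: Bystander: clear jar with a lid, 84 mm across, 130 mm tall, loose. Origin at its underside.
- tape: Bystander: black tape roll lying flat, 100 mm across, 24 mm tall, loose. Origin at its underside.
There are look-alikes about, which are no part of the job. What is shaped like the torch but green or orange is not meant.

How it is judged:
On the way, in this order (a step that is already met when the one before it is completed fails the run):
1. the turntable rests in its detent, the torch still seated in its cup (y of cup_floor in the frame of stand between -0.005 and 0.005 m and x of cup_floor in the frame of stand below -0.05 m and angular speed of turntable below 0.1 rad/s and distance between torch and cup_floor below 0.012 m), for 0.2 s.
2. the torch, in the fingers, is drawn out clear above its cup (z of torch in the frame of cup_floor above 0.052 m and contact force between torch and the fingers above 1 N and contact force between torch and stand below 0.2 N and contact force between torch and turntable below 0.2 N), for 0.1 s.
At the end, for the whole second after the job is handed in: Cup within 5 mm (stand y) of the detent line; torch gripped, still, touching nothing else, within 30 deg of level, both ends over 140 mm up, unit ahead of the lens, beam axis within 90 mm (along torch x and y) of the middle of its front; can, jar, tape within 20 mm of their starts (y of cup_floor in the frame of stand between -0.005 and 0.005 m and x of cup_floor in the frame of stand below -0.05 m and height (world z) of each of torch, torch_tail above 0.14 m and angle between torch's own z axis and vertical between 1.05 and 2.09 rad and z of unit_front in the frame of torch below -0.05 m and x of unit_front in the frame of torch between -0.09 and 0.09 m and y of unit_front in the frame of torch between -0.09 and 0.09 m and contact force between torch and the fingers above 1 N and contact force between torch and stand below 0.2 N and contact force between torch and turntable below 0.2 N and contact force between torch and unit below 0.2 N and contact force between torch and can below 0.2 N and contact force between torch and jar below 0.2 N and contact force between torch and tape below 0.2 N and linear speed of torch below 0.04 m/s and angular speed of torch below 0.3 rad/s and distance of each of can, jar, tape from where it was at the start of the episode below 0.02 m and angle between each of can, jar, tape's own z axis and vertical below 0.2 rad); the arm keeps its last pose, push and grip.
It fails at once if the can is knocked away or over (distance of can from where it was at the start of the episode above 0.03 m or angle between can's own z axis and vertical above 0.3 rad).
It fails at once if the jar is knocked away or over (distance of jar from where it was at the start of the episode above 0.03 m or angle between jar's own z axis and vertical above 0.3 rad).
It fails at once if the tape is knocked away or over (distance of tape from where it was at the start of the episode above 0.03 m or angle between tape's own z axis and vertical above 0.3 rad).
It also fails if it takes over 58 s, if anything falls off the work surface, if the arm or the gripper's body presses on something with over 40 N, if the wrist force passes 120 N, or if a joint passes its speed limit or range.

## Robot

A 6-joint arm with a two-finger parallel gripper is mounted at the origin on the work surface. World frame = base frame: x ahead of the robot, y to its left, z up, the work surface at z = 0. Lengths are in m, angles in rad, forces in N, time in s.
With the tool pointing down it reaches from about 0.35 to 0.775 m from the base axis. Payload 5.5 kg.
Tool frame: the origin (TCP) lies on the mounting face of the last link; the fingertips stand 173 mm ahead of it and the grasp point (between the pads) lies 155 mm ahead of it (pinch_z is the distance from the TCP to the grasp point, in m); z points along the fingers, x is the direction in which the jaws open and shut, and the axes are right-handed (so a half turn about z gives the same grasp; the last joint's range is limited). The gripper opens to 85 mm and grips with 20 to 120 N. Pads are 22 mm wide; open, the fingers measure 114 mm over their backs; the gripper's body (76 mm by 85 mm) begins 54 mm behind the grasp point. The pads swing forward as they close: fully open they stand 13 mm farther back than shut.
Start: joints at [-1.271, 0.313, 0.046, 1.304, 0, 1.431], TCP at [0.245, -0.52, 0.405] pointing down, gripper open.
Joint ranges: [-2.76, 2.76], [-0.86, 1.69], [-1.03, 1.26], [-2.2, 2.34], [-1.47, 1.5], [-3.14, 3.14]. Speed limits (rad/s): [2.57, 2.57, 3.14, 3.14, 3.14, 3.14].

## Interface

Orientations are given as a unit quaternion [w, x, y, z].
In Python, from station import * gives the robot as it stands.
- The arm moves only by the tool move_arm, never from a script. Its argument "increments" is a list of rows, each an object with "xyz": the shift along the tool's x, y, z in units of 30 mm (1.0 is 30 mm), a list of three; "rotation": the turn, a rotation vector about the tool's x, y, z in units of 6 degrees (1.0 is 6 degrees), a list of three. A call has 1 to 5 rows; each row is the pose to reach, as a shift and turn from the pose measured when the call began, along the tool's axes at that moment; what a row does not reach only later rows make up. A row lasts 1/8 s, in which the tool goes at most 62.5 mm and 10.7 degrees, less where a joint would pass 70% of its speed; a pose out of reach is approached as far as the arm can. A call with a gripper value outside its range is refused whole. "hand" is the closure, from -1 (fully open) to 1 (shut), set as the call begins (left out, the last holds). The fingers move at their own pace and stop on an object; "newtons" is the grip in N (left out, the last holds). Time passes only in rows, so rows that repeat a pose let the fingers close. It gives the time, the measured TCP pose, the force and the opening at its end, in the units of the state.
- get_state(): the state, without advancing time (a new reading comes with each control period).
- get_image(name): name is "side" or "top" or "wrist"; returns the picture (480x640x3 uint8, red, green, blue); there is no depth.
- camera_model(name): a dict with "fx", "fy", "cx", "cy" (pixels), "distortion" ([k1, k2, p1, p2, k3] as OpenCV has them; the pictures are not rectified), "origin" and "rotation" of the camera in the world. Camera axes: x right, y up, looking along -z (the intrinsics and any distortion apply to the point x, -y, -z); pixel columns grow to the right and rows downward; lengths in m; the calibration is good to about 2 mm. A picture is of the moment at which its call begins: read the wrist's pose just before it. camera_model takes no time and is no camera call; for the wrist camera it gives the pose at the moment of the call.
- finish_job(): hands the job in, once; it reports no verdict.
Trained networks look in the newest picture that a camera, given by its name, has taken for a name from the list of things; names that differ only in an ending like _2 or _b are one class to them, and where a whole thing is asked for, a point or a joint stands for the part that bears it (a point fixed in the world has none). Each returns a list of dicts, best first, with "score" (0 to 1); they miss things now and then, are a little off and sometimes report something else, mostly with a low value. They report only what shows in the picture. A call takes as long as a camera call. They do not tell look-alikes from the thing itself.
- find_in(name, camera): "pixel" ([column, row] in pixels, amid what is visible of it).
The state is a dict: "t": time; "q": joint angles; "dq": joint speeds; "joint_efforts": joint torques, N m; "position": TCP position; "tcp_rot": TCP orientation; "ft_force": force on the tool from outside, world axes, zero at the start; "wrist_torque": the same for the moment, N m; "width": opening from 0.0 (shut) to 1.0 (fully open).
Only numpy, scipy, OpenCV 4.12 (cv2) and the standard library are available. Lean on these libraries where they do the work, as an engineer would, in place of code of your own. Each camera call takes 0.05 s, during which the arm holds its last target.

## Working session

There is one attempt and no reset: what is moved stays moved. The work goes in short steps, Python scripts to look and compute and a tool call to move; the robot and the scene stay as the last step left them, time stands still between calls to the robot, and variables do not carry over. Pictures are saved under pics/ and viewed, and the job is handed in when it is done.

Besides the shell and the picture viewer there is one more tool, called after "Emit:" by a JSON object that holds its "fn" and its "kwargs". move_arm: Moves the arm, as the interface text tells. Its arguments: {"type":"object","properties":{"increments":{"type":"array","items":{"type":"object","properties":{"xyz":{"type":"array","items":{"type":"number"}},"rotation":{"type":"array","items":{"type":"number"}}}}},"hand":{"type":"number"},"newtons":{"type":"number"}},"required":["increments"]}

```bash
mkdir -p pics; ls
python3 - <<'E'
from station import *
import cv2,numpy as np
s=get_state();print(s)
for n in ["side","top","wrist"]:
    im=get_image(n);cv2.imwrite(f"pics/{n}0.png",im[:,:,::-1])
    c=camera_model(n);print(n,{k:np.round(v,4).tolist() for k,v in c.items()})
    for k in ["torch","torch_tail","cup_floor","post_top","keeper","stand","unit_front","can","jar","tape"]:
        if n!="wrist": print(k,[(np.round(d["pixel"]).tolist(),round(d["score"],2)) for d in find_in(k,n)][:3])
print(get_state()["t"])
E
```

```text
pics
{'t': 0.0, 'q': array([-1.27059206e+00,  3.14021114e-01,  4.49790395e-02,  1.30355775e+00,
       -1.81739311e-05,  1.43119307e+00]), 'dq': array([ 0.00073067, -0.00091775, -0.00170233, -0.00046963, -0.00143874,
        0.00074345]), 'joint_efforts': array([ 3.19858664e-04, -4.80622315e+01,  2.98536783e+01,  1.91583694e-02,
       -1.81332039e-04, -1.24338428e-05]), 'position': array([ 0.24474782, -0.52010844,  0.4037968 ]), 'tcp_rot': array([-5.77510491e-04,  8.44323447e-01, -5.35833093e-01, -6.92614392e-04]), 'ft_force': array([-0.2325768 , -0.52863264, -0.1479498 ]), 'wrist_torque': array([0.02835399, 0.01362294, 0.0546996 ]), 'width': 0.9987136004739099}
side {'fx': 483.5444, 'fy': 483.5444, 'cx': 319.6187, 'cy': 241.637, 'distortion': [-0.0489, 0.0, 0.0, 0.0, 0.0], 'origin': [0.0339, 0.8597, 0.991], 'rotation': [-0.2844, -0.1252, 0.3943, 0.8648]}
torch [([384.0, 222.0], 0.96), ([426.0, 225.0], 0.69), ([377.0, 206.0], 0.63)]
torch_tail [([428.0, 226.0], 0.84), ([384.0, 218.0], 0.71), ([375.0, 199.0], 0.65)]
cup_floor [([366.0, 257.0], 0.64)]
post_top [([364.0, 256.0], 0.93)]
[... 379 characters left out ...]
65, 0.0265, -0.0359, -0.6961]}
torch [([449.0, 260.0], 0.87), ([451.0, 295.0], 0.63), ([396.0, 269.0], 0.58)]
torch_tail [([450.0, 262.0], 0.89), ([447.0, 231.0], 0.64), ([447.0, 301.0], 0.57)]
cup_floor [([368.0, 254.0], 0.88), ([402.0, 279.0], 0.74), ([396.0, 264.0], 0.32)]
post_top [([366.0, 259.0], 0.74)]
keeper [([405.0, 273.0], 0.62)]
stand [([402.0, 274.0], 0.63)]
unit_front [([109.0, 288.0], 0.72)]
can [([507.0, 291.0], 0.68)]
jar [([485.0, 225.0], 0.69)]
tape [([247.0, 172.0], 0.74)]
wrist {'fx': 372.4901, 'fy': 372.4901, 'cx': 319.5261, 'cy': 229.0442, 'distortion': [-0.0768, 0.0, 0.0, 0.0, 0.0], 'origin': [0.3095, -0.4902, 0.3731], 'rotation': [0.8355, -0.119, 0.076, -0.531]}
1.15
```

View pics/side0.png

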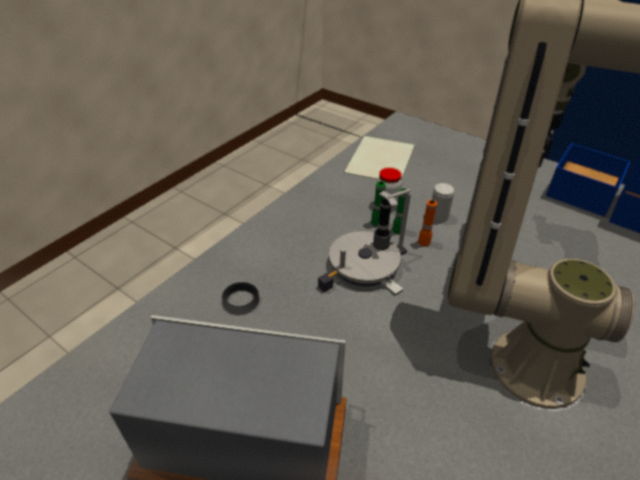

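View pics/top0.png

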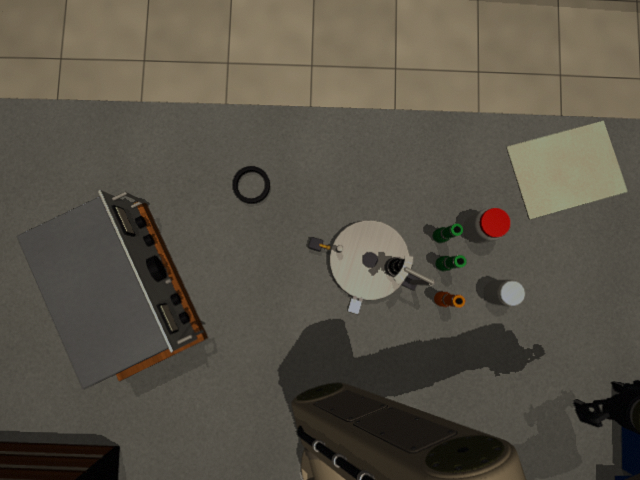

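```bash
cat > h.py <<'E'
from station import *
import cv2,numpy as np
from scipy.spatial.transform import Rotation as R
def rot(q): return R.from_quat(np.r_[q[1:],q[0]])
def ray(c,p):
    K=np.array([[c["fx"],0,c["cx"]],[0,c["fy"],c["cy"]],[0,0,1.]])
    u=cv2.undistortPoints(np.array([[p]],float),K,np.array(c["distortion"],float))[0,0]
    return np.array(c["origin"]),rot(c["rotation"]).apply([u[0],-u[1],-1])
def atz(n,p,z,c=None):
    o,d=ray(c or camera_model(n),p); return o+d*(z-o[2])/d[2]
def proj(n,P,c=None):
    c=c or camera_model(n)
    K=np.array([[c["fx"],0,c["cx"]],[0,c["fy"],c["cy"]],[0,0,1.]])
    v=rot(c["rotation"]).inv().apply(np.atleast_2d(P)-c["origin"]);v=v*[1,-1,-1]
    return cv2.projectPoints(v,np.zeros(3),np.zeros(3),K,np.array(c["distortion"],float))[0][:,0]
E
python3 - <<'E'
import cv2
a=cv2.imread("pics/top0.png");cv2.imwrite("pics/top0c.png",cv2.resize(a[170:350,300:540],None,fx=3.3,fy=3.3,interpolation=cv2.INTER_CUBIC))
a=cv2.imread("pics/side0.png");cv2.imwrite("pics/side0c.png",cv2.resize(a[150:350,280:480],None,fx=3,fy=3,interpolation=cv2.INTER_CUBIC))
E
```

```text
(no output)
```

View pics/top0c.png

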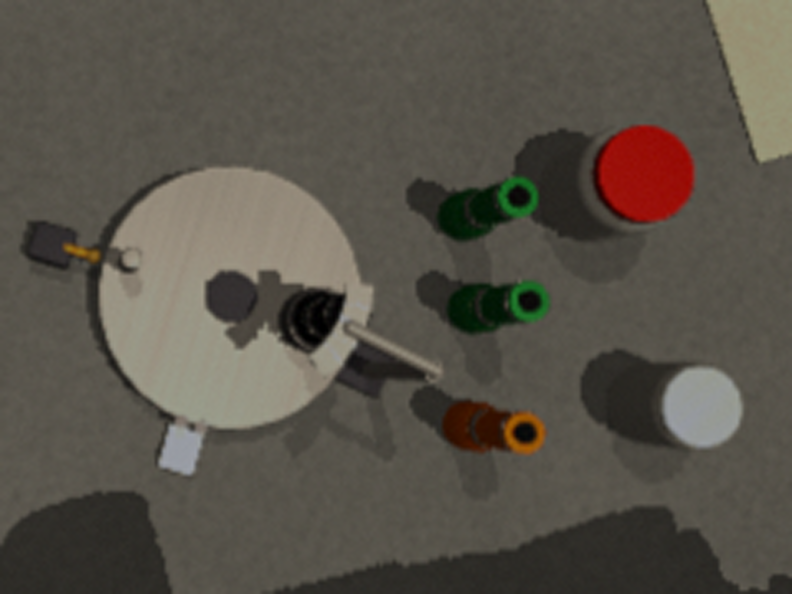

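View pics/side0c.png

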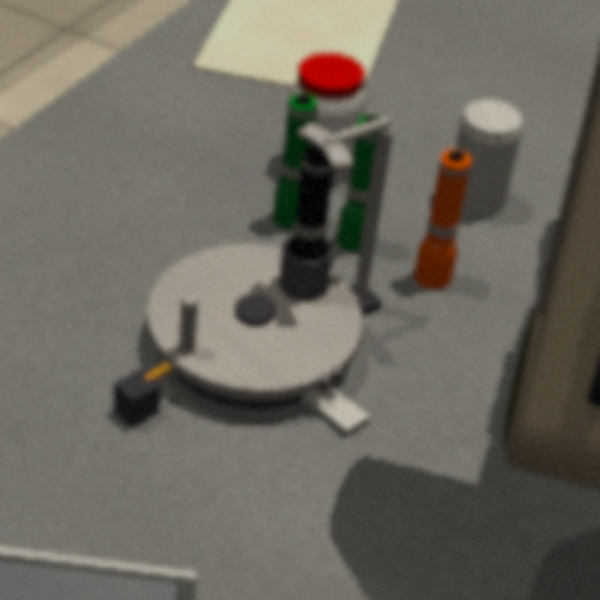

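The top view shows the disc centred near (370,260), with the post top at (340,248), the tongue tip at (355,306) and the bracket at (315,243). The torch's tail is under the keeper near (400,264). The green and orange decoys are at (450,230), (451,262) and (450,299).

Run:
```python
from h import *
c=camera_model("top");cs=camera_model("side")
im=cv2.imread("pics/top0.png")
t=lambda p,z:np.round(atz("top",p,z,c),3)
# disc segmentation
hsv=cv2.cvtColor(im,cv2.COLOR_BGR2GRAY)
m=((hsv>105)*255).astype(np.uint8); m[:, :325]=0;m[:,412:]=0;m[:215]=0;m[302:]=0
cnt=max(cv2.findContours(m,0,2)[0],key=cv2.contourArea);h=cv2.convexHull(cnt)
print("disc ellipse",cv2.fitEllipse(h))
cal=lambda x,y:(300+x/3.3,170+y/3.3)
print("minEncl",cv2.minEnclosingCircle(cnt))
ax=t((369.7,260),.045);print("axis",ax)
P=[atz("top",p[0].astype(float),.045,c)[:2] for p in h];P=np.array(P)
A=np.c_[2*P,np.ones(len(P))];x=np.linalg.lstsq(A,(P**2).sum(1),rcond=None)[0];print("circ",x[:2],np.sqrt(x[2]+x[:2]@x[:2]))
post=t(cal(133,256),.11);print("post",post,np.linalg.norm(post[:2]-x[:2]))
tg=t(cal(181,472),.012);print("tongue tip",tg,np.linalg.norm(tg[:2]-x[:2]))
br=t(cal(50,244),.04);print("bracket",br,np.linalg.norm(br[:2]-x[:2]))
kp=t(cal(435,372),.23);print("keeper post",kp,np.linalg.norm(kp[:2]-x[:2]))
print("side post",atz("side",(280+188/3,150+302/3),.11,cs))
for n,p,z in [("can",(512,293),.115),("jar",(495,222),.13),("tape",(251,185),.024)]: print(n,t(p,z))
for n,p in [("g1",cal(518,197)),("g2",cal(528,300)),("or",cal(524,432))]: print(n,t(p,.158))
print("unit top corners",t((102,193),.266),t((171,351),.266), t((20,237),.266),t((85,387),.266),t((157,268),.16))
```

```text
disc ellipse ((369.63409423828125, 260.5155029296875), (79.92537689208984, 80.8193588256836), 22.85183334350586)
minEncl ((369.5417175292969, 262.7932434082031), 42.46836471557617)
axis [ 0.53  -0.054  0.045]
circ [ 0.52988552 -0.05423911] 0.10423347553656966
post [0.556 0.027 0.11 ] 0.08533322497204893
tongue tip [ 0.391 -0.021  0.012] 0.1428076575505169
bracket [0.568 0.089 0.04 ] 0.14822333372833787
keeper post [ 0.475 -0.169  0.23 ] 0.12721038466074325
side post [0.55217789 0.0340679  0.11      ]
can [ 0.456 -0.397  0.115]
jar [ 0.628 -0.35   0.13 ]
tape [0.722 0.264 0.024]
g1 [ 0.603 -0.247  0.158]
g2 [ 0.529 -0.254  0.158]
or [ 0.435 -0.252  0.158]
unit top corners [0.647 0.551 0.266] [0.318 0.385 0.266] [0.547 0.721 0.266] [0.238 0.56  0.266] [0.492 0.458 0.16 ]
```

Run:
```python
from h import *
s=get_state();r=rot(s["tcp_rot"]);print(np.round(r.as_matrix(),3))
c=camera_model("wrist");print("cam in tool",r.inv().apply(np.array(c["origin"])-s["position"]))
print(np.round((rot(c["rotation"])).as_matrix()[:,2]*-1,3))
A=np.array([.530,-.054]);yaw=-.25
# overlay predicted stuff at hypothesised yaw on both pics
for n in ["top","side"]:
    im=cv2.imread(f"pics/{n}0.png")
    def pol(r_,a,z): return [A[0]+r_*np.cos(a),A[1]+r_*np.sin(a),z]
    def line(P,col):
        q=proj(n,np.array(P)); cv2.polylines(im,[np.round(q*8).astype(int)],False,col,1,cv2.LINE_AA,3)
    line([pol(.104,a,.045) for a in np.linspace(0,6.3,60)],(0,255,0))
    tg=yaw+np.pi
    for rr in (.056,.074): line([pol(rr,tg+np.radians(a),.23) for a in np.linspace(53,103,20)],(0,0,255))
    line([pol(.09,tg,.012),pol(.145,tg,.012)],(255,0,0))
    line([pol(.13,tg+np.radians(80),z) for z in (0,.23)],(0,255,255))
    line([pol(.129,yaw+np.pi/2,.04),pol(.163,yaw+np.pi/2,.04)],(255,0,255))
    th=1.26; line([pol(.085,th,.045),pol(.085,th,.11)],(255,255,0))
    line([pol(.065,th+np.pi,.05),pol(.065,th+np.pi,.208)],(0,128,255))
    B=im[170:350,300:540] if n=="top" else im[150:350,280:480]
    cv2.imwrite(f"pics/{n}ov.png",cv2.resize(B,None,fx=3,fy=3,interpolation=cv2.INTER_CUBIC))
```

```text
[[ 0.426 -0.905  0.   ]
 [-0.905 -0.426 -0.   ]
 [ 0.     0.    -1.   ]]
cam in tool [ 0.00030291 -0.07136658  0.03158021]
[-0.253 -0.118 -0.96 ]
```

View pics/topov.png

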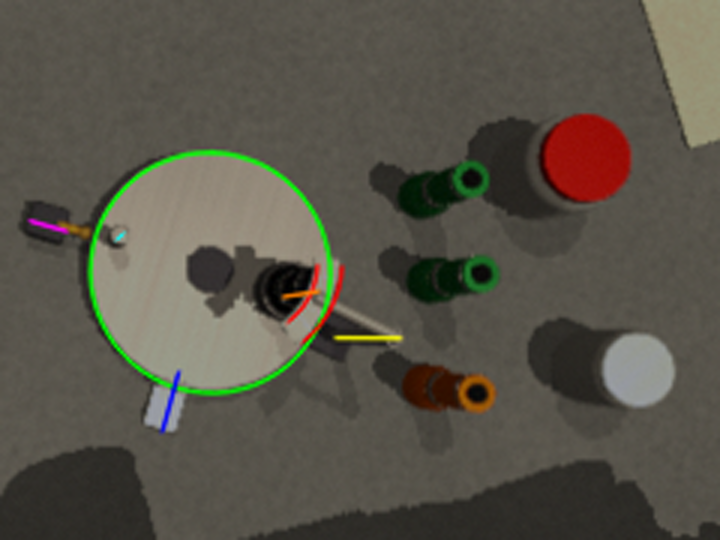

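View pics/sideov.png

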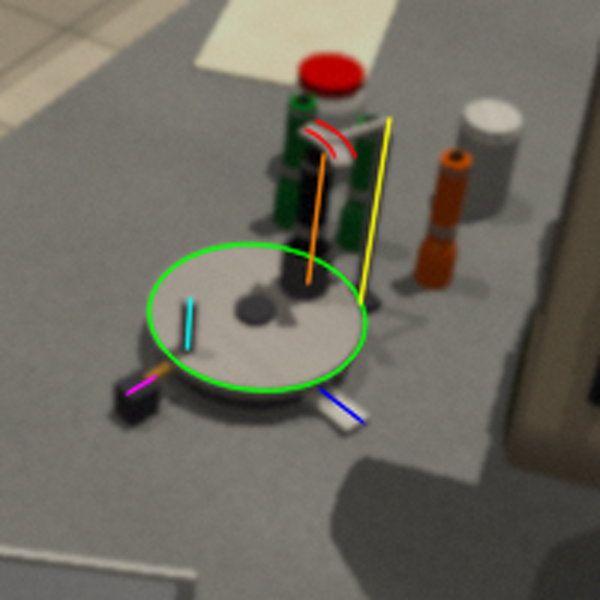

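The overlay fits in both views, with the axis at (0.530,-0.054), stand yaw of about -0.265 and the post at 1.26 rad. I'll grip the post loosely along the tangent and carry it clockwise by about 1.52 rad.

```bash
cat >> h.py <<'E'
def down(az): # tool down, tool x at azimuth az
    x=[np.cos(az),np.sin(az),0];z=[0,0,-1];y=np.cross(z,x)
    return R.from_matrix(np.c_[x,y,z])
def inc(P,Rt,s=None):
    s=s or get_state();r=rot(s["tcp_rot"])
    a=r.inv().apply(np.array(P)-s["position"])/.03
    b=(r.inv()*Rt).as_rotvec(degrees=True)/6
    return np.round(a,2).tolist(),np.round(b,2).tolist()
E
python3 - <<'E'
from h import *
print(inc([.245,-.52,.48],down(-1.131)))
print(inc([.556,.027,.48],down(0)))
E
```

```text
([-0.01, -0.01, -2.51], [0.0, -0.0, -0.0])
([-12.09, -17.15, -2.51], [0.0, -0.0, -10.8])
```

Emit:
{"fn": "move_arm", "kwargs": {"increments": [{"xyz": [0,0,-2.5],"rotation": [0,0,0]},{"xyz": [0,0,-2.5],"rotation": [0,0,0]},{"xyz": [-12.1,-17.1,-2.5],"rotation": [0,0,-10.8]},{"xyz": [-12.1,-17.1,-2.5],"rotation": [0,0,-10.8]},{"xyz": [-12.1,-17.1,-2.5],"rotation": [0,0,-10.8]}], "hand": -1, "newtons": 30}}

```text
t: 1.78
position: [0.3377, -0.3558, 0.4796]
tcp_rot: [0.0, 0.961, -0.278, 0.0]
ft_force: [0.7, -0.0, 0.2]
width: 0.997
```

Run:
```python
from h import *
s=get_state();print(s["t"],s["position"],s["q"].round(2))
print(inc([.556,.027,.48],down(0)))
```

```text
1.775 [ 0.33774786 -0.35576671  0.47963653] [-0.98  0.14  0.    1.44  0.    1.16]
([-0.66, -14.67, -0.01], [0.0, -0.01, -5.38])
```

Emit:
{"fn": "move_arm", "kwargs": {"increments": [{"xyz": [-0.66,-14.67,0],"rotation": [0,0,-5.4]},{"xyz": [-0.66,-14.67,0],"rotation": [0,0,-5.4]},{"xyz": [-0.66,-14.67,0],"rotation": [0,0,-5.4]},{"xyz": [-0.66,-14.67,0],"rotation": [0,0,-5.4]},{"xyz": [-0.66,-14.67,0],"rotation": [0,0,-5.4]}]}}

```text
t: 2.4
position: [0.4926, -0.0837, 0.4798]
tcp_rot: [0.001, 1.0, 0.001, 0.001]
ft_force: [1.0, -1.7, -0.5]
width: 0.998
```

Run:
```python
from h import *
s=get_state();print(s["t"],s["position"],s["q"].round(2))
print(inc([.556,.027,.30],down(0)))
im=get_image("wrist");cv2.imwrite("pics/w1.png",im[:,:,::-1])
im=get_image("top");cv2.imwrite("pics/t1.png",im[:,:,::-1])
c=camera_model("wrist");print(proj("wrist",[[.556,.027,.11],[.53,-.054,.045]],c)); print(find_in("post_top","wrist"))
```

```text
2.4 [ 0.49262285 -0.08369617  0.47979316] [-0.33  0.15  0.02  1.44 -0.    1.24]
([2.11, -3.69, 5.99], [0.01, -0.02, 0.02])
[[392.29966702  78.94939497]
 [352.74770606 164.69347998]]
[{'pixel': [358.3, 149.1], 'score': 0.96}]
```

View pics/w1.png

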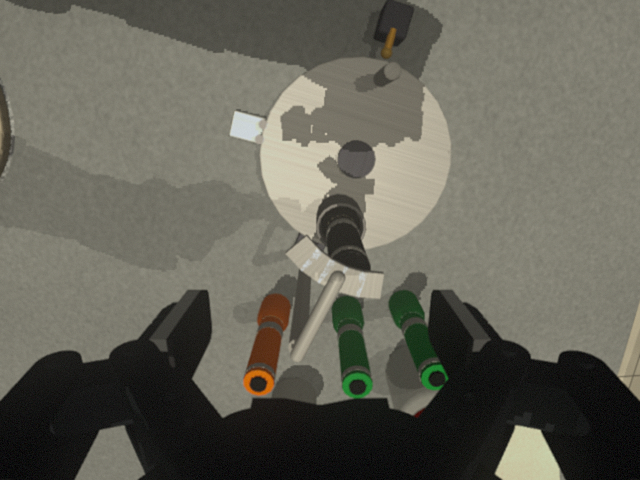

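The wrist view shows the post top at (392,71), about 8 px from my prediction of (392,79), probably because the arm was still moving. I'll go above the post and re-measure there.

Emit:
{"fn": "move_arm", "kwargs": {"increments": [{"xyz": [2.11,-3.7,2.5],"rotation": [0,0,0]},{"xyz": [2.11,-3.7,2.5],"rotation": [0,0,0]},{"xyz": [2.11,-3.7,4],"rotation": [0,0,0]},{"xyz": [2.11,-3.7,4],"rotation": [0,0,0]},{"xyz": [2.11,-3.7,4],"rotation": [0,0,0]}]}}

```text
t: 3.18
position: [0.5555, 0.0274, 0.3606]
tcp_rot: [0.001, 1.0, 0.003, 0.001]
ft_force: [-0.0, 0.1, 0.5]
width: 1.003
```

Run:
```python
from h import *
c=camera_model("wrist")
im=get_image("wrist");cv2.imwrite("pics/w2.png",im[:,:,::-1])
s=get_state();print(s["t"],s["position"],s["q"].round(2),abs(s["dq"]).max())
print(inc([.556,.027,.245],down(0)))
print(proj("wrist",[[.556,.027,.11],[.53,-.054,.045]],c))
```

```text
3.225 [0.55577481 0.02719537 0.36153221] [-0.1   0.29 -0.09  1.19 -0.    1.47] 0.014446025785159822
([-0.01, 0.0, 3.88], [0.01, -0.03, 0.06])
[[319.22845817 240.41046525]
 [288.19404758 307.39120418]]
```

View pics/w2.png

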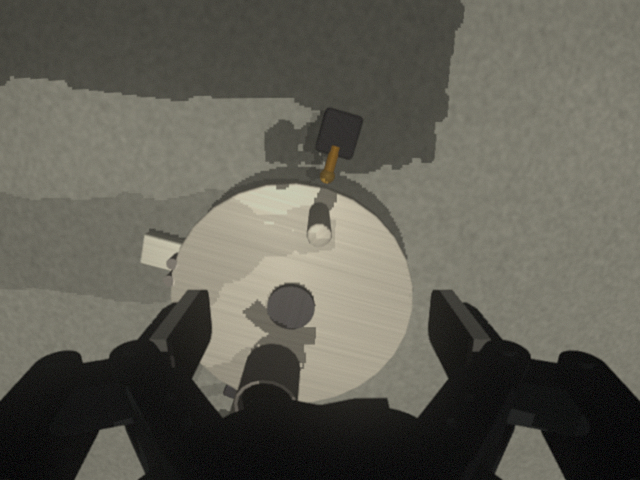

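Post top is at (319,233), about 3 mm further toward +y than I had. I'll use (0.556,0.029), descend and grip.

Emit:
{"fn": "move_arm", "kwargs": {"increments": [{"xyz": [0,-0.05,2],"rotation": [0,0,0]},{"xyz": [0,-0.05,3.8],"rotation": [0,0,0]},{"xyz": [0,-0.05,3.8],"rotation": [0,0,0]},{"xyz": [0,-0.05,3.8],"rotation": [0,0,0]}]}}

```text
t: 3.72
position: [0.5575, 0.0277, 0.2507]
tcp_rot: [0.001, 1.0, 0.003, 0.004]
ft_force: [0.1, 0.3, -0.2]
width: 0.999
```

Emit:
{"fn": "move_arm", "kwargs": {"increments": [{"xyz": [0,0,0],"rotation": [0,0,0]},{"xyz": [0,0,0],"rotation": [0,0,0]},{"xyz": [0,0,0],"rotation": [0,0,0]},{"xyz": [0,0,0],"rotation": [0,0,0]},{"xyz": [0,0,0],"rotation": [0,0,0]}], "hand": 1, "newtons": 20}}

```text
t: 4.35
position: [0.5575, 0.0276, 0.251]
tcp_rot: [0.001, 1.0, 0.003, 0.004]
ft_force: [-1.6, -1.2, 5.4]
width: 0.178
```

Run:
```python
from h import *
c=camera_model("wrist")
im=get_image("wrist");cv2.imwrite("pics/w3.png",im[:,:,::-1])
s=get_state();print(s["t"],s["position"],s["q"].round(2),s["ft_force"],s["width"])
```

```text
4.4 [0.5574895  0.02762966 0.25105196] [-0.09  0.37 -0.26  0.93 -0.    1.47] [-1.85909844 -0.79689881  5.41899111] 0.1769368669983634
```

View pics/w3.png

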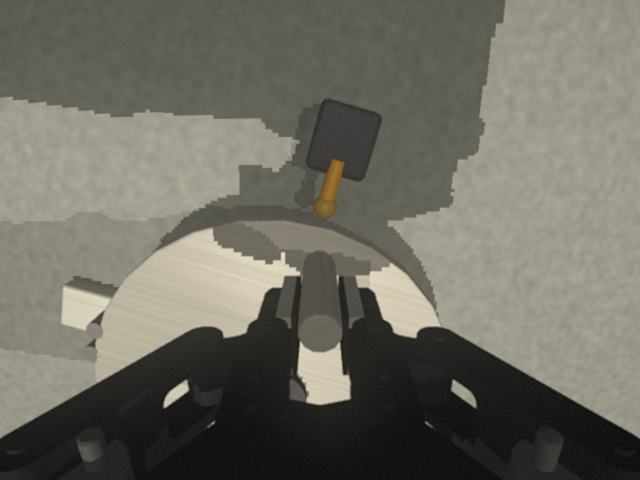

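Gripped, at 15 mm opening. I'll now work out the clockwise arc.

```bash
cat > arc.py <<'E'
from h import *
import sys
s=get_state();C=np.array([.530,-.054]);d=s["position"][:2]-C;r=np.hypot(*d);a0=np.arctan2(d[1],d[0])
print(s["t"],r,a0,s["ft_force"],s["q"][5])
r0=rot(s["tcp_rot"])
for k in map(float,sys.argv[1:]):
    a=a0-np.radians(k);rr=.0855
    print(k,inc([C[0]+rr*np.cos(a),C[1]+rr*np.sin(a),s["position"][2]],R.from_rotvec([0,0,-np.radians(k)])*r0,s))
E
python3 arc.py 8 16 24 32 40
```

```text
4.4 0.08613404887236654 1.2459661288913342 [-1.85909844 -0.79689881  5.41899111] 1.4716485401153911
8.0 ([0.36, 0.17, 0.0], [-0.01, -0.0, 1.33])
16.0 ([0.7, 0.38, 0.01], [-0.02, -0.01, 2.67])
24.0 ([1.01, 0.63, 0.01], [-0.03, -0.01, 4.0])
32.0 ([1.28, 0.92, 0.01], [-0.04, -0.01, 5.33])
40.0 ([1.51, 1.24, 0.01], [-0.05, -0.01, 6.67])
```

Emit:
{"fn": "move_arm", "kwargs": {"increments": [{"xyz": [0.36,0.17,0],"rotation": [0,0,1.33]},{"xyz": [0.7,0.38,0],"rotation": [0,0,2.67]},{"xyz": [1.01,0.63,0],"rotation": [0,0,4]},{"xyz": [1.28,0.92,0],"rotation": [0,0,5.33]},{"xyz": [1.51,1.24,0],"rotation": [0,0,6.67]}]}}

```text
t: 5.03
position: [0.6028, -0.009, 0.2511]
tcp_rot: [-0.001, 0.94, -0.342, 0.003]
ft_force: [-2.8, 1.6, 2.7]
width: 0.183
```

```bash
python3 arc.py 8 16 24 32 40
```

```text
5.025 0.08560554915024643 0.5535391343289072 [-2.81717208  1.62935514  2.72087482] 2.1200927113823282
8.0 ([0.37, 0.15, 0.0], [-0.01, 0.0, 1.33])
16.0 ([0.71, 0.36, 0.0], [-0.01, 0.01, 2.67])
24.0 ([1.02, 0.6, 0.0], [-0.02, 0.01, 4.0])
32.0 ([1.3, 0.89, 0.0], [-0.03, 0.02, 5.33])
40.0 ([1.53, 1.21, 0.0], [-0.04, 0.02, 6.67])
```

Emit:
{"fn": "move_arm", "kwargs": {"increments": [{"xyz": [0.37,0.15,0],"rotation": [0,0,1.33]},{"xyz": [0.71,0.36,0],"rotation": [0,0,2.67]},{"xyz": [1.02,0.6,0],"rotation": [0,0,4]},{"xyz": [1.3,0.89,0],"rotation": [0,0,5.33]},{"xyz": [1.53,1.21,0],"rotation": [0,0,6.67]}]}}

```text
t: 5.65
position: [0.6139, -0.0654, 0.2511]
tcp_rot: [-0.003, 0.765, -0.644, 0.001]
ft_force: [-3.8, 10.4, 7.1]
width: 0.177
```

```bash
python3 arc.py 4 8 10; python3 -c "
from h import *
im=get_image('top');cv2.imwrite('pics/t4.png',cv2.resize(im[170:350,280:520,::-1],None,fx=3.3,fy=3.3))
im=get_image('side');cv2.imwrite('pics/s4.png',cv2.resize(im[150:350,280:480,::-1],None,fx=3,fy=3))"
```

```text
5.65 0.08465905189058197 -0.13490096344913902 [-3.83377884 10.37053273  7.06042137] 2.7333549028738524
4.0 ([0.2, 0.04, -0.0], [0.0, 0.0, 0.67])
8.0 ([0.38, 0.12, -0.0], [0.0, 0.01, 1.33])
10.0 ([0.47, 0.16, -0.0], [0.0, 0.01, 1.67])
```

View pics/t4.png

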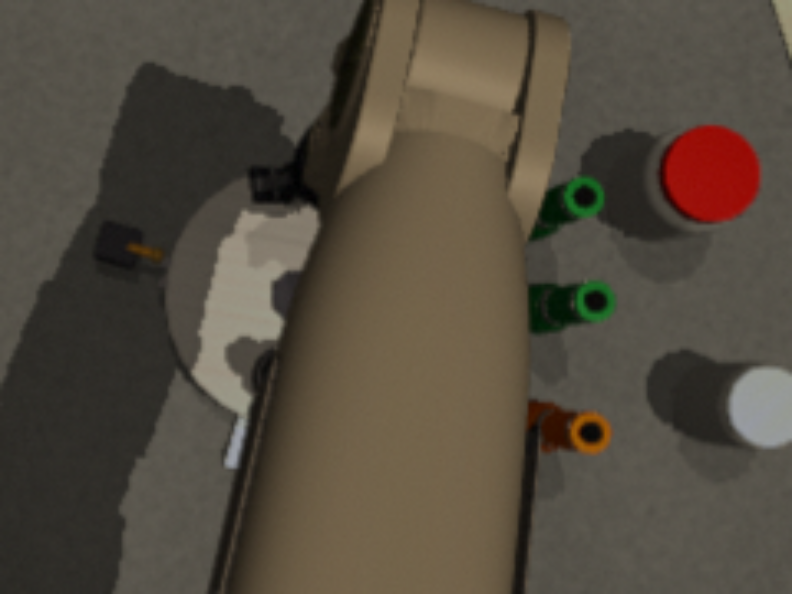

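View pics/s4.png

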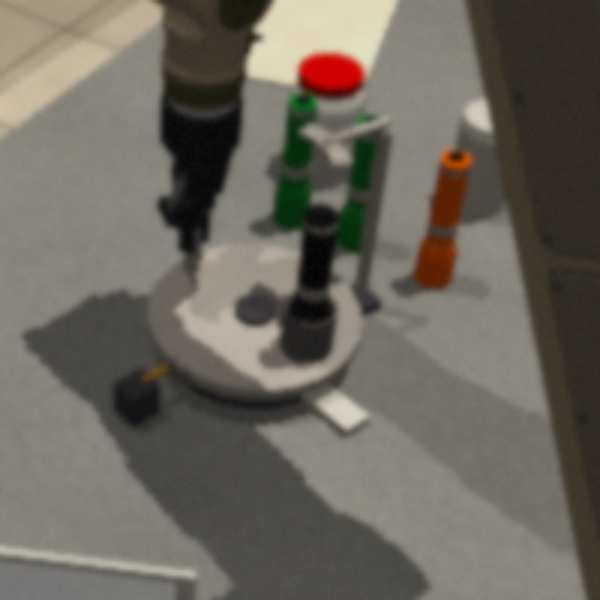

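In the side view the torch stands at (308,340 in the crop), close to the tongue, and the force has risen to 10 N, so the detent ramp has begun. I'll finish the last 7–8° gently.

Emit:
{"fn": "move_arm", "kwargs": {"increments": [{"xyz": [0.1,0.02,0],"rotation": [0,0,0.33]},{"xyz": [0.2,0.04,0],"rotation": [0,0,0.67]},{"xyz": [0.29,0.08,0],"rotation": [0,0,1]},{"xyz": [0.36,0.11,0],"rotation": [0,0,1.25]},{"xyz": [0.36,0.11,0],"rotation": [0,0,1.25]}]}}

```text
t: 6.38
position: [0.6118, -0.0763, 0.2511]
tcp_rot: [-0.002, 0.722, -0.692, -0.0]
ft_force: [-3.1, 7.3, 6.0]
width: 0.181
```

```bash
python3 arc.py 2; python3 -c "
from h import *
im=get_image('side');cv2.imwrite('pics/s5.png',cv2.resize(im[150:350,280:480,::-1],None,fx=3,fy=3))"
```

```text
6.375 0.08479439264554549 -0.26664705854957294 [-3.12942647  7.34709672  5.98153188] 2.8446418867703827
2.0 ([0.1, 0.01, -0.0], [0.0, 0.0, 0.33])
```

View pics/s5.png

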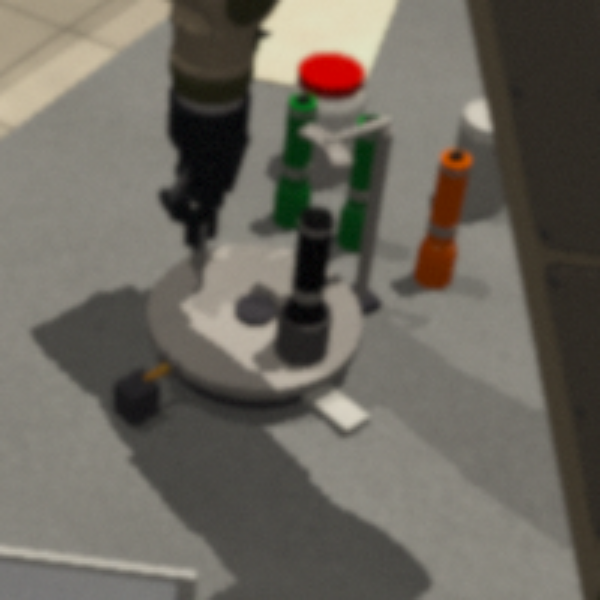

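Emit:
{"fn": "move_arm", "kwargs": {"increments": [{"xyz": [0.05,0,0],"rotation": [0,0,0.17]},{"xyz": [0.1,0.01,0],"rotation": [0,0,0.33]},{"xyz": [0.1,0.01,0],"rotation": [0,0,0.33]}]}}

```text
t: 6.8
position: [0.6113, -0.0782, 0.251]
tcp_rot: [-0.003, 0.71, -0.704, -0.001]
ft_force: [-2.1, 5.7, 5.2]
width: 0.18
```

```bash
python3 arc.py 2; python3 -c "
from h import *
im=get_image('wrist');cv2.imwrite('pics/w6.png',im[:,:,::-1])"
```

```text
6.8 0.08484284321962174 -0.2888643734778471 [-2.09881692  5.6977607   5.19005614] 2.8746901775024907
2.0 ([0.1, 0.01, -0.0], [0.0, 0.0, 0.33])
```

View pics/w6.png

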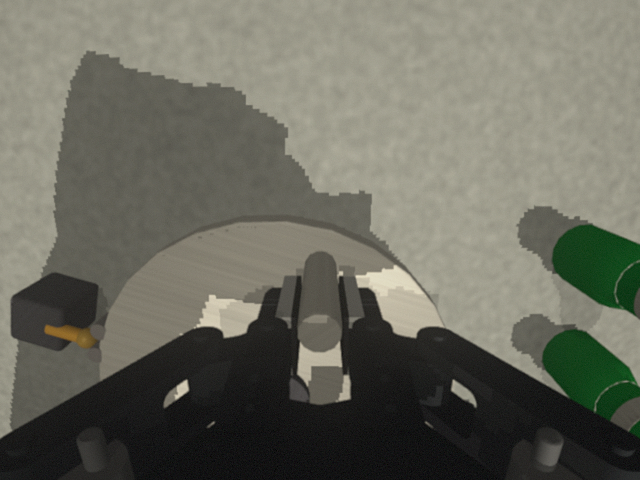

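The resistance falls as I advance, so the detent is pulling in, and the ball at (88,340) is right at the rim knob. I'll open, raise and look.

Emit:
{"fn": "move_arm", "kwargs": {"increments": [{"xyz": [0,0,0],"rotation": [0,0,0]},{"xyz": [0,0,0],"rotation": [0,0,0]},{"xyz": [0,0,0],"rotation": [0,0,0]}], "hand": -1}}

```text
t: 7.22
position: [0.6114, -0.0785, 0.2508]
tcp_rot: [-0.003, 0.71, -0.704, -0.001]
ft_force: [-0.3, 0.4, -1.0]
width: 0.808
```

```bash
python3 -c "
from h import *
im=get_image('wrist');cv2.imwrite('pics/w7.png',im[:,:,::-1]);s=get_state();print(s['width'],s['ft_force'],s['t'])"
```

```text
0.8878181341045838 [-0.9403362  -0.04609017 -0.14205183] 7.275
```

View pics/w7.png

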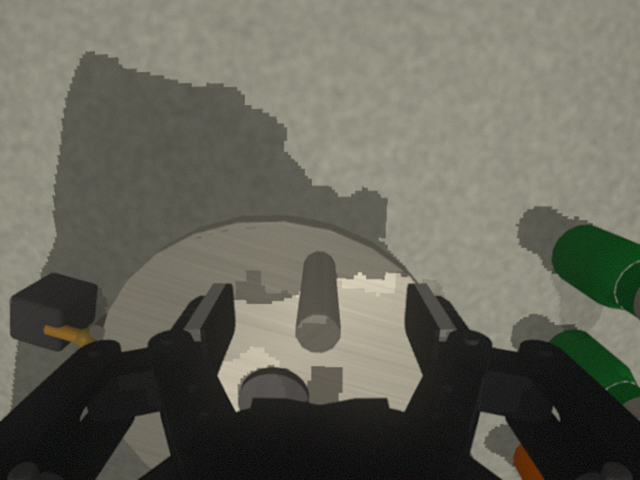

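The post stayed put when released. I'll rise clear and look at everything from above.

Emit:
{"fn": "move_arm", "kwargs": {"increments": [{"xyz": [0,0,-2],"rotation": [0,0,0]},{"xyz": [0,0,-4],"rotation": [0,0,0]},{"xyz": [0,0,-6.5],"rotation": [0,0,0]},{"xyz": [0,0,-6.5],"rotation": [0,0,0]},{"xyz": [0,0,-6.5],"rotation": [0,0,0]}]}}

```text
t: 7.9
position: [0.6112, -0.0798, 0.4465]
tcp_rot: [-0.003, 0.71, -0.704, -0.0]
ft_force: [0.2, -0.2, -0.7]
width: 1.0
```

```bash
python3 -c "
from h import *
c=camera_model('wrist');im=get_image('wrist');cv2.imwrite('pics/w8.png',im[:,:,::-1]);s=get_state();print(s['position'],s['q'].round(2),s['t'])
print(find_in('torch_tail','wrist')[:2]);print(find_in('post_top','wrist')[:2])
im=get_image('side');cv2.imwrite('pics/s8.png',cv2.resize(im[150:350,280:480,::-1],None,fx=3,fy=3));print(find_in('torch_tail','side')[:3])
"
```

```text
[ 0.61098154 -0.07970763  0.4447555 ] [-0.26  0.39  0.26  1.44  0.01  2.87] 7.95
[{'pixel': [268.4, 365.7], 'score': 0.81}, {'pixel': [507.2, 212.2], 'score': 0.78}]
[{'pixel': [297.5, 258.4], 'score': 0.78}]
[{'pixel': [383.3, 238.0], 'score': 0.77}, {'pixel': [233.6, 405.0], 'score': 0.73}, {'pixel': [400.3, 215.8], 'score': 0.66}]
```

View pics/w8.png

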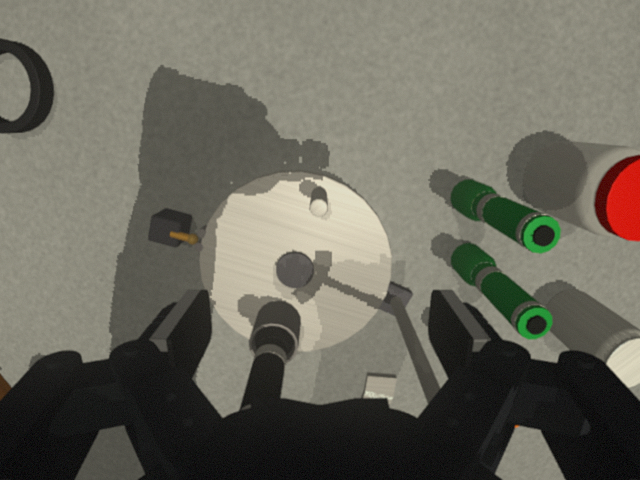

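View pics/s8.png

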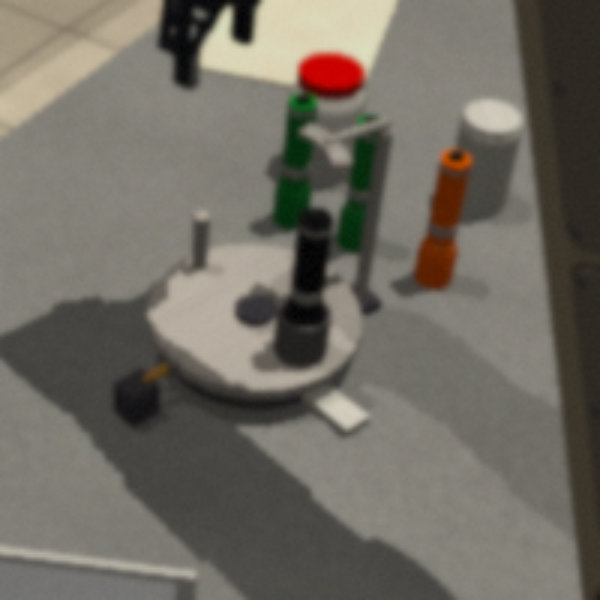

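Run:
```python
from h import *
c=camera_model("wrist");w=lambda p,z:atz("wrist",p,z,c)[:2]
im=cv2.imread("pics/w8.png")
post=w((318.5,207),.11);br=w((173,222),.04);hub=w((295,270),.047);ball=w((190,238),.035)
print("post",post,"bracket",br,"hub",hub,"ball",ball)
A=np.array([.53,-.054])
for H in (hub,A):
    f=lambda p:np.arctan2(*(p-H)[::-1])
    print(np.linalg.norm(post-H),f(post),"stand yaw from bracket",f(br)-np.pi/2,"ball",f(ball)-np.pi/2)
cs=camera_model("side")
print("side post",atz("side",(280+202/3,150+215/3),.11,cs),"tail",atz("side",(280+316/3,150+217/3),.208,cs))
a=im[150:330,130:430];cv2.imwrite("pics/w8c.png",cv2.resize(a,None,fx=2.6,fy=2.6,interpolation=cv2.INTER_CUBIC))
```

```text
post [ 0.61264553 -0.07629236] bracket [0.57945661 0.07700456] hub [ 0.52978913 -0.05132972] ball [0.56037519 0.06223824]
0.08653506507562647 -0.2926270253231047 stand yaw from bracket -0.3692638182131436 ball -0.26307747410792026
0.0855992617079812 -0.2634644873767253 stand yaw from bracket -0.36097659046098673 ball -0.2556026155699562
side post [ 0.61187206 -0.07814896  0.11      ] tail [ 0.46721489 -0.03049491  0.208     ]
```

View pics/w8c.png

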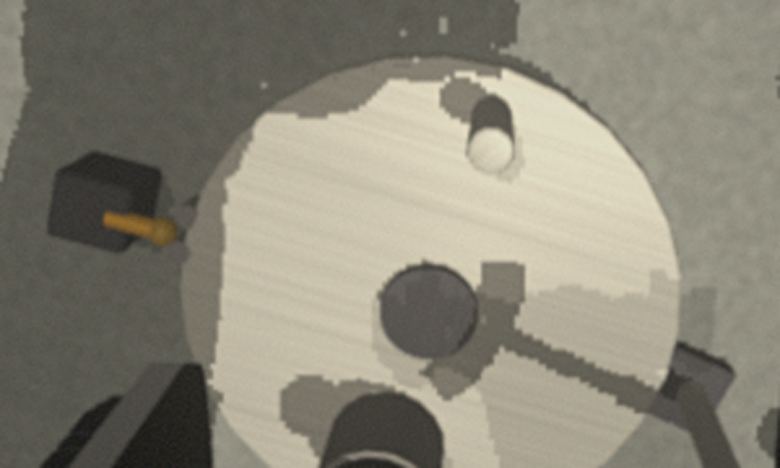

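In the wrist view the post is at (318,207), which gives -0.26 to -0.29 rad. The detent ball at (190,238) gives -0.26, so it looks caught. Next I'll move above the torch with the jaws along 0.2 rad, clear of the keeper.

```bash
python3 -c "
from h import *
print(inc([.467,-.035,.47],down(.225)))"
```

```text
([-1.53, 4.78, -0.86], [-0.05, 0.06, -17.07])
```

Emit:
{"fn": "move_arm", "kwargs": {"increments": [{"xyz": [-1.5,4.8,-0.86],"rotation": [0,0,-17.1]},{"xyz": [-1.5,4.8,-0.86],"rotation": [0,0,-17.1]},{"xyz": [-1.5,4.8,-0.86],"rotation": [0,0,-17.1]},{"xyz": [-1.5,4.8,-0.86],"rotation": [0,0,-17.1]},{"xyz": [-1.5,4.8,-0.86],"rotation": [0,0,-17.1]}]}}

```text
t: 8.78
position: [0.4658, -0.0356, 0.4692]
tcp_rot: [-0.003, 0.952, -0.305, -0.002]
ft_force: [-0.4, 0.0, -0.2]
width: 1.001
```

```bash
python3 -c "
from h import *
print(inc([.467,-.035,.47],down(.225)))"
```

```text
([0.02, -0.04, -0.03], [-0.07, 0.02, -8.06])
```

Emit:
{"fn": "move_arm", "kwargs": {"increments": [{"xyz": [0,0,0],"rotation": [0,0,-8.06]},{"xyz": [0,0,0],"rotation": [0,0,-8.06]},{"xyz": [0,0,0],"rotation": [0,0,-8.06]},{"xyz": [0,0,0],"rotation": [0,0,-8.06]},{"xyz": [0,0,0],"rotation": [0,0,-8.06]}]}}

```text
t: 9.4
position: [0.4656, -0.0356, 0.468]
tcp_rot: [-0.004, 0.993, 0.114, -0.001]
ft_force: [0.5, -0.2, 0.0]
width: 0.996
```

```bash
python3 -c "
from h import *
c=camera_model('wrist');im=get_image('wrist');cv2.imwrite('pics/w9.png',im[:,:,::-1]);s=get_state();print(s['position'],s['q'].round(2),s['t'])
print(proj('wrist',[[.467,-.037,.208],[.467,-.037,.095],[.53,-.054,.045],[.612,-.076,.11]],c))
print(inc([.467,-.035,.47],down(.225)))
"
```

```text
[ 0.46561931 -0.0355551   0.46800305] [-0.25  0.09 -0.08  1.41  0.01  1.09] 9.45
[[321.08489638 241.55951305]
 [320.96192445 205.17858881]
 [373.71123162 223.41496699]
 [458.86149539 281.01865282]]
([0.05, -0.01, -0.07], [-0.08, 0.01, 0.06])
```

View pics/w9.png

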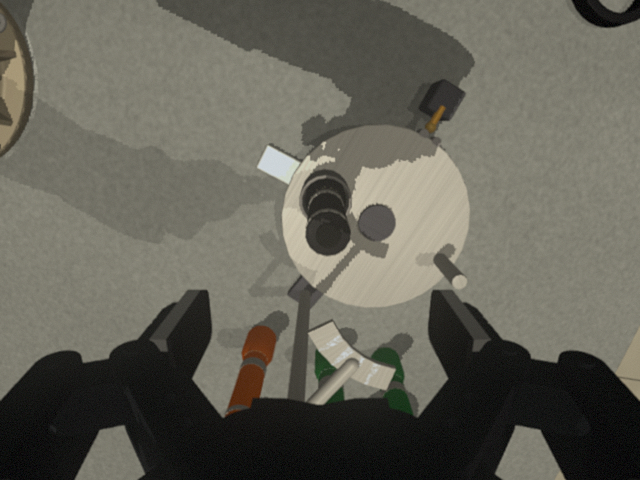

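```bash
python3 -c "
from h import *
c=camera_model('wrist');w=lambda p,z:atz('wrist',p,z,c)[:2].round(4)
print('tail',w((329,234.5),.208),'cup',w((327,189),.095),'hub',w((376,222),.047),'post',w((459.5,282),.11),'tongue',w((279,162),.012), 'ball',w((436,127),.035))
im=cv2.imread('pics/w9.png');cv2.imwrite('pics/w9c.png',cv2.resize(im[70:320,240:490],None,fx=2.4,fy=2.4,interpolation=cv2.INTER_CUBIC))
"
```

```text
tail [ 0.4709 -0.0312] cup [ 0.469  -0.0208] hub [ 0.5317 -0.0513] post [ 0.6131 -0.0765] tongue [ 0.4134 -0.0163] ball [0.5687 0.0604]
```

View pics/w9c.png

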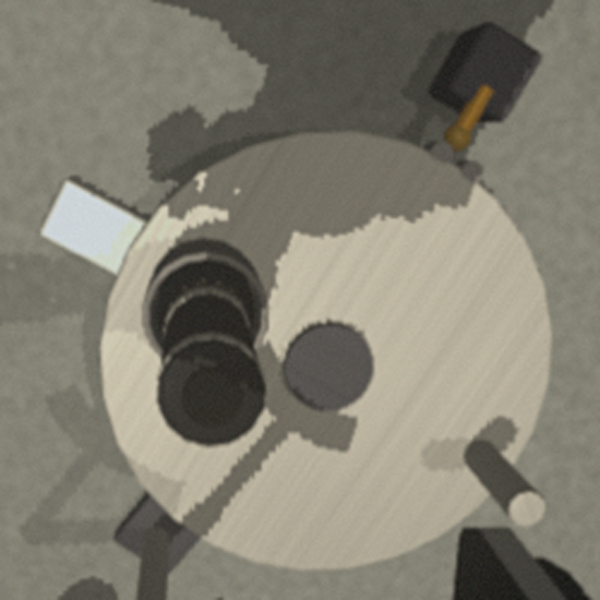

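The ball sits between the two rim lugs (crop 440–470,150–170), so the detent has caught. The tail is at (328,233), about (0.470,-0.032), and the torch is upright. I'll descend to a grasp height of about 0.18.

```bash
python3 -c "
from h import *
print(inc([.470,-.033,.335],down(.225)))"
```

```text
([0.17, -0.01, 4.43], [-0.08, 0.01, 0.06])
```

Emit:
{"fn": "move_arm", "kwargs": {"increments": [{"xyz": [0.17,-0.01,1.5],"rotation": [-0.08,0,0]},{"xyz": [0.17,-0.01,3],"rotation": [-0.08,0,0]},{"xyz": [0.17,-0.01,4.43],"rotation": [-0.08,0,0]},{"xyz": [0.17,-0.01,4.43],"rotation": [-0.08,0,0]},{"xyz": [0.17,-0.01,4.43],"rotation": [-0.08,0,0]}]}}

```text
t: 10.07
position: [0.4705, -0.0331, 0.3362]
tcp_rot: [0.0, 0.993, 0.115, -0.0]
ft_force: [-0.0, -0.3, 0.2]
width: 1.003
```

```bash
python3 -c "
from h import *
c=camera_model('wrist');im=get_image('wrist');cv2.imwrite('pics/w10.png',im[:,:,::-1]);s=get_state();print(s['position'],s['ft_force'],s['q'].round(2),s['t'])
im=get_image('side');cv2.imwrite('pics/s10.png',cv2.resize(im[120:320,280:480,::-1],None,fx=3,fy=3))
"
```

```text
[ 0.47086957 -0.03321327  0.33681425] [0.43414612 1.58981818 0.23347745] [-0.24  0.15 -0.34  1.08 -0.    1.1 ] 10.125
```

View pics/w10.png

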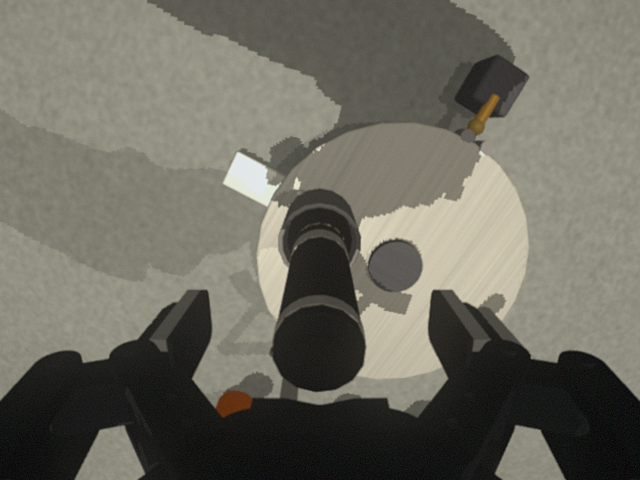

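View pics/s10.png

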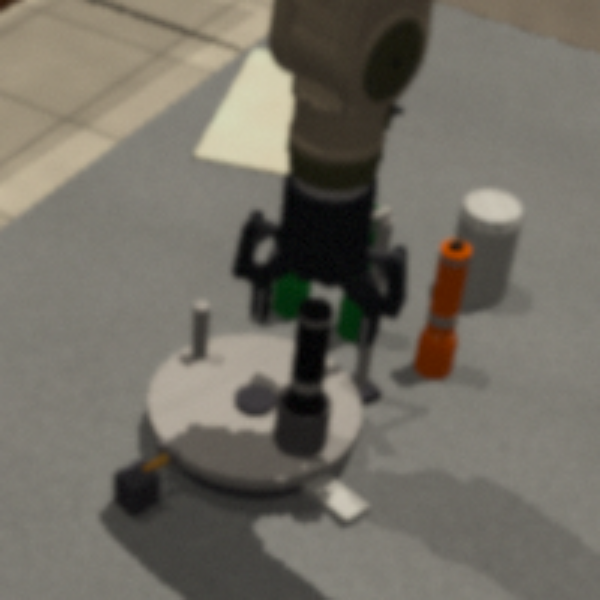

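```bash
python3 -c "
from h import *
c=camera_model('wrist');s=get_state();p=s['position']
print(proj('wrist',[[p[0],p[1],.208],[p[0],p[1],.18]],c)); print(atz('wrist',(320,346),.208,c),p)
"
```

```text
[[316.93927521 360.88694629]
 [317.42329231 315.50287628]]
[ 0.47069802 -0.02784705  0.208     ] [ 0.47099757 -0.03324544  0.33706994]
```

The tail is centred between the pads across the jaws (column 320), but about 4 mm further toward +y. I'll shift 4 mm, then grip.

Emit:
{"fn": "move_arm", "kwargs": {"increments": [{"xyz": [0,-0.13,0.05],"rotation": [0,0,0]},{"xyz": [0,-0.13,0.05],"rotation": [0,0,0]}]}}

```text
t: 10.42
position: [0.4704, -0.0293, 0.3365]
tcp_rot: [0.001, 0.993, 0.115, 0.002]
ft_force: [-0.1, 0.2, -0.1]
width: 1.001
```

Emit:
{"fn": "move_arm", "kwargs": {"increments": [{"xyz": [0,0,0],"rotation": [0,0,0]},{"xyz": [0,0,0],"rotation": [0,0,0]},{"xyz": [0,0,0],"rotation": [0,0,0]},{"xyz": [0,0,0],"rotation": [0,0,0]},{"xyz": [0,0,0],"rotation": [0,0,0]}], "hand": 1, "newtons": 80}}

```text
t: 11.05
position: [0.4702, -0.0293, 0.3367]
tcp_rot: [0.001, 0.993, 0.115, 0.002]
ft_force: [-2.9, -0.8, 4.5]
width: 0.336
```

```bash
python3 -c "
from h import *
im=get_image('wrist');cv2.imwrite('pics/w11.png',im[:,:,::-1]);s=get_state();print(s['position'],s['ft_force'],s['width'],s['t'])
"
```

```text
[ 0.47015132 -0.02931937  0.33672007] [-2.37232833 -0.66373234  4.8602496 ] 0.33117955736358956 11.1
```

View pics/w11.png

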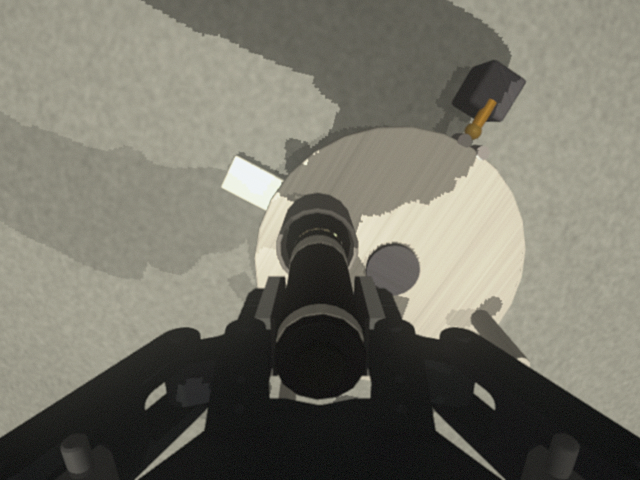

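Torch gripped (28 mm opening against a 30 mm barrel), and the ball is still in the detent. Lifting straight up now.

Emit:
{"fn": "move_arm", "kwargs": {"increments": [{"xyz": [0,0,-0.4],"rotation": [0,0,0]},{"xyz": [0,0,-1.2],"rotation": [0,0,0]},{"xyz": [0,0,-2],"rotation": [0,0,0]},{"xyz": [0,0,-3],"rotation": [0,0,0]},{"xyz": [0,0,-4],"rotation": [0,0,0]}]}}

```text
t: 11.72
position: [0.4698, -0.0291, 0.4579]
tcp_rot: [0.001, 0.993, 0.115, 0.002]
ft_force: [0.8, 0.4, -1.6]
width: 0.335
```

```bash
python3 -c "
from h import *
im=get_image('side');cv2.imwrite('pics/s12.png',cv2.resize(im[80:350,230:530,::-1],None,fx=2.2,fy=2.2));s=get_state();print(s['position'],s['ft_force'],s['width'],s['t'],s['q'].round(2))
im=get_image('wrist');cv2.imwrite('pics/w12.png',im[:,:,::-1])
"
```

```text
[ 0.47031012 -0.02918991  0.46192588] [2.41102348 0.07568265 1.70709802] 0.33011172169392744 11.775 [-0.23  0.09 -0.09  1.38 -0.    1.11]
```

View pics/s12.png

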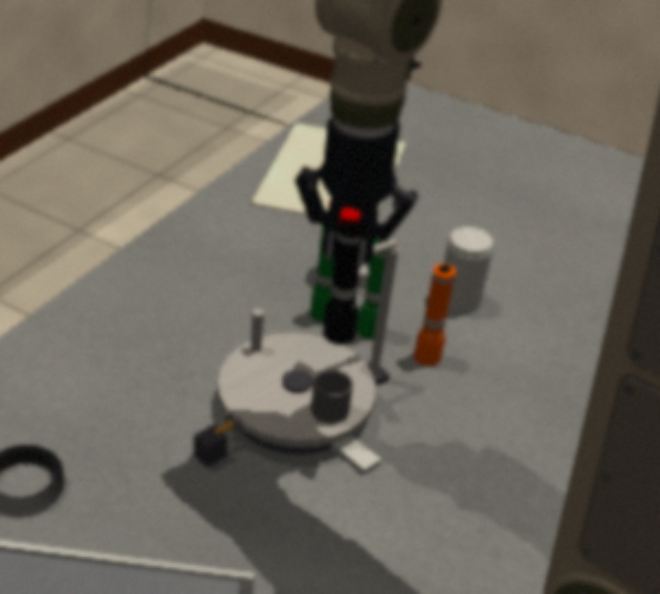

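View pics/w12.png

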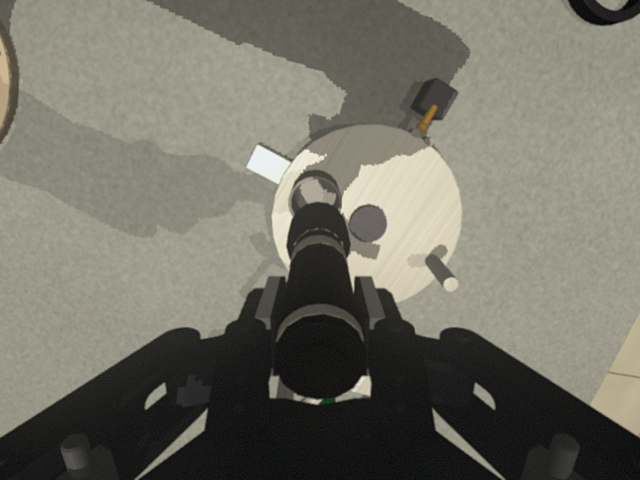

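The torch is out of the cup with its lens at about 0.175 m, and the stand is undisturbed. Next I'll swing the tool toward the unit, aiming the beam 20° below level.

```bash
cat >> h.py <<'E'
def aim(az,tilt):
    z=np.array([np.cos(az)*np.cos(tilt),np.sin(az)*np.cos(tilt),-np.sin(tilt)])
    x=np.array([np.sin(az),-np.cos(az),0]);return R.from_matrix(np.c_[x,np.cross(z,x),z])
E
python3 - <<'E'
from h import *
print(inc([.45,.0,.44],aim(1.40,.35)))
c=camera_model("side")
for n in("side","top"):print(n,proj(n,[[.482,.468,.16],[.482,.468,.266]]))
E
```

```text
([-0.45, -1.11, 0.66], [11.52, 2.26, 3.4])
side [[252.64905461 360.76346725]
 [247.88435028 327.87061087]]
top [[152.40607556 272.01952112]
 [135.7825811  271.04502676]]
```

Emit:
{"fn": "move_arm", "kwargs": {"increments": [{"xyz": [-0.1,-0.2,0.1],"rotation": [1.7,0.33,0.5]},{"xyz": [-0.2,-0.4,0.2],"rotation": [3.4,0.67,1]},{"xyz": [-0.3,-0.6,0.4],"rotation": [5.1,1,1.5]},{"xyz": [-0.4,-0.8,0.5],"rotation": [6.8,1.33,2]},{"xyz": [-0.45,-1.1,0.66],"rotation": [8.5,1.67,2.5]}]}}

```text
t: 12.45
position: [0.45, -0.0004, 0.4393]
tcp_rot: [-0.434, 0.9, -0.021, 0.039]
ft_force: [0.2, 0.4, -3.2]
width: 0.332
```

Run:
```python
from h import *
s=get_state();print(s["position"],s["q"].round(2),s["width"],s["ft_force"],s["t"])
print(inc([.43,.03,.38],aim(1.40,.35)))
```

```text
[ 4.49978080e-01 -4.05326106e-04  4.39322133e-01] [-0.4   0.17 -0.19  1.55  0.85  1.06] 0.33196574403417606 [ 0.19549728  0.37634771 -3.15352512] 12.45
([-0.84, 0.92, 1.96], [3.02, 0.59, 0.9])
```

Emit:
{"fn": "move_arm", "kwargs": {"increments": [{"xyz": [-0.2,0.2,0.5],"rotation": [1,0.2,0.3]},{"xyz": [-0.5,0.5,1],"rotation": [2,0.4,0.6]},{"xyz": [-0.84,0.92,1.96],"rotation": [3,0.6,0.9]},{"xyz": [-0.84,0.92,1.96],"rotation": [3,0.6,0.9]}]}}

```text
t: 12.95
position: [0.4288, 0.0306, 0.3775]
tcp_rot: [-0.57, 0.817, -0.071, 0.046]
ft_force: [0.5, 0.3, -2.2]
width: 0.333
```

Run:
```python
from h import *
s=get_state();print(s["position"],s["q"].round(2),s["width"],s["ft_force"],s["t"])
print(inc([.409,.056,.312],aim(1.40,.35)))
im=get_image('side');cv2.imwrite('pics/s13.png',im[:,:,::-1])
im=get_image('top');cv2.imwrite('pics/t13.png',im[:,:,::-1])
```

```text
[0.42877112 0.03063264 0.37746082] [-0.4   0.24 -0.4   1.5   1.15  0.97] 0.3326558965867598 [ 0.51784245  0.30175368 -2.232845  ] 12.95
([-0.78, 1.8, 1.43], [0.02, 0.02, -0.05])
```

View pics/s13.png

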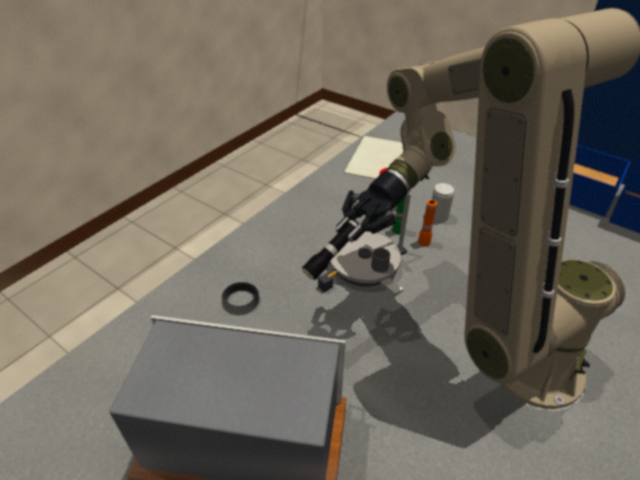

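View pics/t13.png

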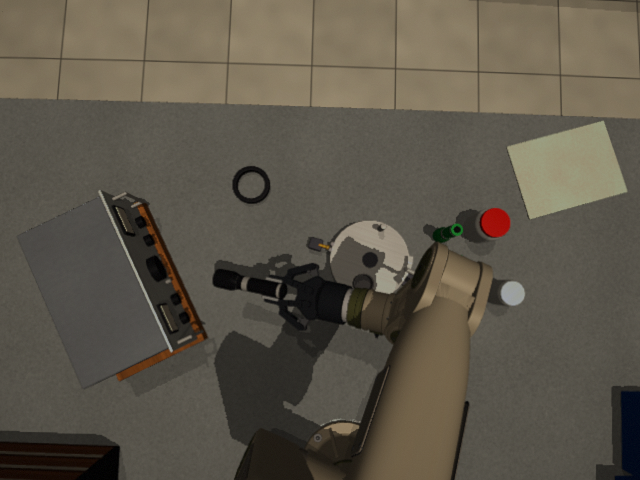

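The side and top views show the torch pointing at the unit, the empty cup over the tongue and nothing else moved. One more modest descent puts the beam on the dial.

Emit:
{"fn": "move_arm", "kwargs": {"increments": [{"xyz": [-0.3,0.6,0.5],"rotation": [0,0,0]},{"xyz": [-0.6,1.2,1],"rotation": [0,0,0]},{"xyz": [-0.65,1.5,1.2],"rotation": [0,0,0]},{"xyz": [-0.65,1.5,1.2],"rotation": [0,0,0]},{"xyz": [-0.65,1.5,1.2],"rotation": [0,0,0]}]}}

```text
t: 13.68
position: [0.4149, 0.0507, 0.3266]
tcp_rot: [-0.569, 0.818, -0.069, 0.05]
ft_force: [-0.2, 0.3, -2.2]
width: 0.33
```

Run:
```python
from h import *
s=get_state();print(s["position"],s["q"].round(2),s["width"],s["ft_force"],s["t"])
r=rot(s["tcp_rot"]);z=r.apply([0,0,1]);lens=s["position"]+.285*z
U=np.array([.482,.468,.16]);print("dir",z,"lens",lens,"U in tool",r.inv().apply(U-lens))
for n in("side","top","wrist"):
    im=get_image(n).copy()
    for P,col in ((lens,(255,0,0)),(lens-.158*z,(0,255,0)),(U,(255,255,0)),(lens+z*.15,(0,255,255))):
        p=proj(n,P)[0]
        if n!="wrist" and abs(p).max()<700: cv2.circle(im,tuple(int(v) for v in p),2,col,-1)
    cv2.imwrite(f'pics/{n}14.png',im[:,:,::-1])
```

```text
[0.41491353 0.0506549  0.32655808] [-0.37  0.24 -0.52  1.29  1.17  1.05] 0.3304083139083315 [-0.24246638  0.34532375 -2.16118076] 13.675
dir [ 0.16060548  0.92382776 -0.34748835] lens [0.46068609 0.31394581 0.2275239 ] U in tool [-0.00541856  0.0092884   0.16920643]
```

View pics/side14.png

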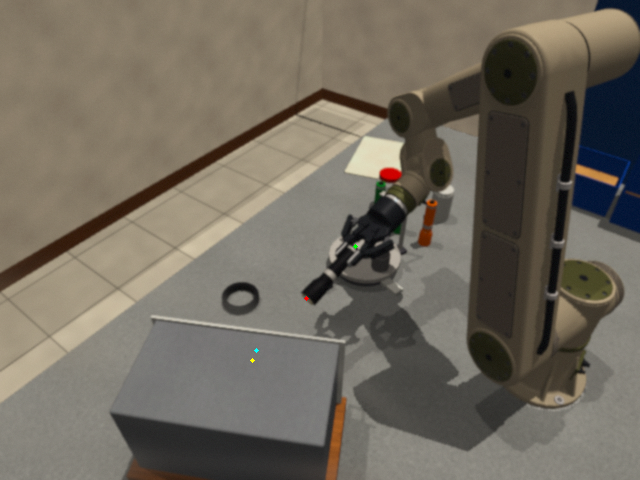

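View pics/top14.png

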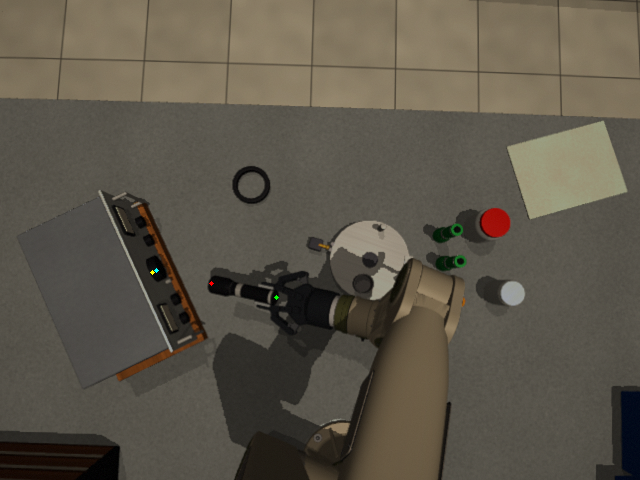

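View pics/wrist14.png

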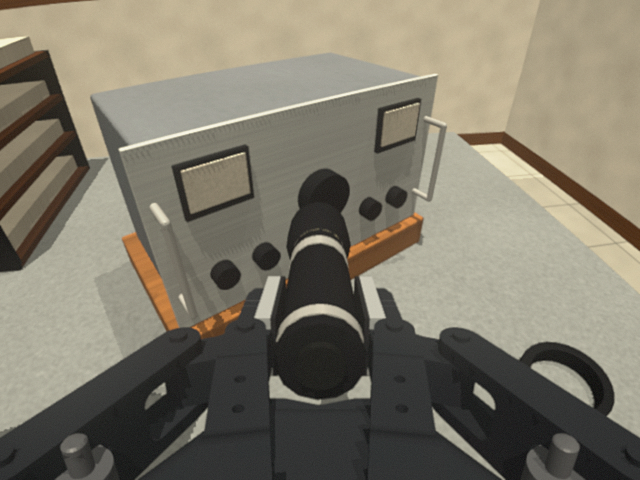

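The lens overlay (212,284) and the beam point (157,270) land on the dial in the top view, and the wrist view looks straight at the dial. I'll let it settle, check the stand and bystanders once more, then hand in.

Emit:
{"fn": "move_arm", "kwargs": {"increments": [{"xyz": [0,0,0],"rotation": [0,0,0]},{"xyz": [0,0,0],"rotation": [0,0,0]},{"xyz": [0,0,0],"rotation": [0,0,0]},{"xyz": [0,0,0],"rotation": [0,0,0]}]}}

```text
t: 14.32
position: [0.4146, 0.0508, 0.326]
tcp_rot: [-0.569, 0.818, -0.07, 0.05]
ft_force: [-0.5, 0.4, -1.5]
width: 0.335
```

Run:
```python
from h import *
im=get_image("top");cv2.imwrite("pics/t15.png",cv2.resize(im[210:310,300:420,::-1],None,fx=6,fy=6,interpolation=cv2.INTER_CUBIC))
s=get_state();print(s["t"],s["position"],abs(s["dq"]).max(),s["width"],s["ft_force"])
old=cv2.imread("pics/top0.png").astype(int);new=im[:,:,::-1].astype(int)
for n,(x0,y0,x1,y1) in dict(can=(485,280,530,312),jar=(478,205,515,245),tape=(228,162,275,208)).items(): print(n,abs(old[y0:y1,x0:x1]-new[y0:y1,x0:x1]).mean())
```

```text
14.375 [0.41457398 0.0507894  0.32604269] 0.0013662935179599822 0.33512276381198347 [-0.43234878 -0.12051727 -1.74316028]
can 3.51875
jar 2.9822072072072072
tape 2.8194572926302808
```

View pics/t15.png

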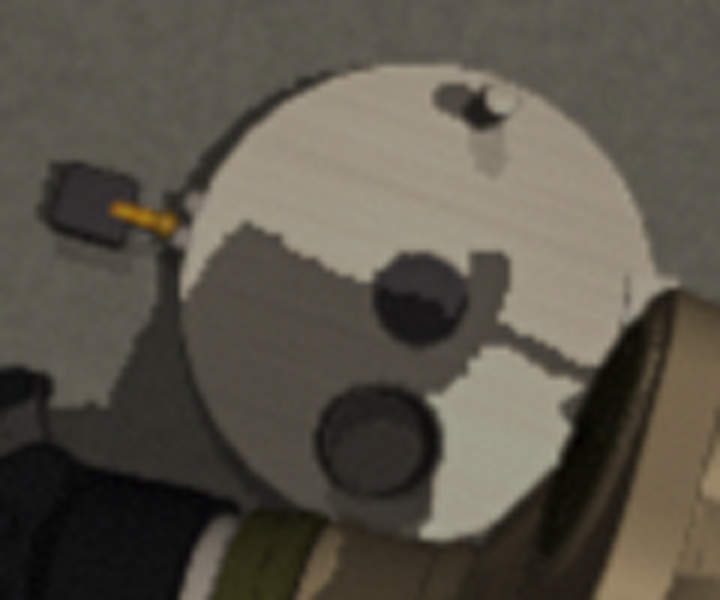

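The detent ball sits between the two rim lugs, (195,203) and (183,235) in the crop. The can, jar and tape look unchanged, and the arm is still.

```bash
python3 -c "
from station import *
print(finish_job())"
```

```text
the job is handed in; nothing more can be done
None
```

I turned the stand by its post until the detent caught, then gripped the torch by its barrel near the tail and drew it straight up out of the cup. I then swung it to point at the unit and handed the job in at about 14.4 s with the gripper still holding it; no verdict was reported.

**Last checks:**
- **Detent:** the detent ball sits between the two rim lugs.
- **Torch:** it is tilted about 20° down, with the lens about 0.23 m up and the tail higher. The beam axis passes about 1 cm from the middle of the unit's front, worked out from the arm's pose. In the pictures it points at the dial.
- **Arm and grip:** the arm is still and the grip is holding, at about 28 mm opening.
- **Can, jar and tape:** unchanged in the top picture.

**Disagreements:** camera estimates of the post and torch tail differed by 3 to 5 mm, which I corrected before each grasp. One estimate of the stand's angle, from the detent bracket in a wrist picture, was about 0.1 rad off the others; I relied on the ball between the lugs instead.

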